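Bring the red-capped vial round to the reader

ROBOT

A 6-joint arm with a two-finger parallel gripper is mounted at the origin on the work surface. World frame = base frame: x ahead of the robot, y to its left, z up, the work surface at z = 0. Lengths are in mm, angles in rad, forces in N, time in s.
With the tool pointing down it reaches from about 375 to 750 mm from the base axis. Payload 9 kg.
Tool frame: the origin (TCP) lies on the centre line of the jaws, within the pads' length; the fingertips stand 17 mm ahead of it and the grasp point (between the pads) lies 2 mm behind it; z points along the fingers, y is the direction in which the jaws open and shut (so a half turn about z gives the same grasp; the last joint's range is limited). The gripper opens to 85 mm and grips with 20 to 120 N. Pads are 22 mm wide; open, the fingers measure 114 mm over their backs; the gripper's body (76 mm by 85 mm) begins 54 mm behind the grasp point. The pads swing forward as they close: fully open they stand 13 mm farther back than shut.
Start: joints at [-1.458, 0.104, 0.097, 1.564, 0, 1.353], TCP at [194.89, -567.497, 248.331] pointing down, gripper open.
Joint ranges: [-2.99, 2.99], [-0.84, 1.86], [-1.1, 1.16], [-1.84, 2.11], [-1.51, 1.56], [-3.14, 3.14]. Speed limits (rad/s): [2.22, 2.22, 2.57, 3.14, 3.14, 3.14].

INTERFACE

Orientations are given as a rotation vector (axis times angle).
In Python, from bench import * gives the robot as it stands. Calls block until the motion is done:
- move_pose(position, orientation): joint-space move of the TCP to a pose.
- move_l(position, rate=150, ori=None): straight line of the TCP; ori=None keeps the orientation; rate is the mean speed in mm/s.
- movej(angles): joint-space move.
- ungrasp() and grab(strength=None): open the fingers fully, or close them until they stop; strength is the grip in N (None keeps the last).
- hold(seconds).
- solve_ik(position, orientation): joint angles nearest the present ones, or None.
- read_state(): the state.
- capture(name): name is "side" or "top"; returns the picture (400x640x3 uint8, red, green, blue); there is no depth.
- camera_info(name): a dict with "K" (3x3 intrinsics, pixels), "dist" ([k1, k2, p1, p2, k3] as OpenCV has them; the pictures are not rectified), "world_from_camera" (4x4, takes a point from camera to world coordinates). Camera axes: x right, y up, looking along -z (the intrinsics and any distortion apply to the point x, -y, -z); pixel columns grow to the right and rows downward; lengths in mm; the calibration is good to about 2 mm. A picture is of the moment at which its call begins. camera_info takes no time and is no camera call.
A pose or a line that the arm cannot do raises MotionError and nothing moves.
- hand_in(): hands the job in, once; it reports no verdict.
Trained networks look in the newest picture that a camera, given by its name, has taken for a name from the list of things; names that differ only in an ending like _2 or _b are one class to them, and where a whole thing is asked for, a point or a joint stands for the part that bears it (a point fixed in the world has none). Each returns a list of dicts, best first, with "p" (0 to 1); they miss things now and then, are a little off and sometimes report something else, mostly with a low value. They report only what shows in the picture. A call takes as long as a camera call. They do not tell look-alikes from the thing itself.
- trace(target, camera): "region" (400x640 bool, what is visible of it) and "extent" ([left, top, right, bottom] in pixels, round what is visible of it).
The state is a dict: "time_s": time; "joint_pos": joint angles; "qvel": joint speeds; "effort": joint torques, N m; "tcp_pos": TCP position; "tcp_rot": TCP orientation; "force": force on the tool from outside, world axes, zero at the start; "moment": the same for the moment, N m; "gripper_width": finger opening in mm.
Only numpy, scipy, OpenCV 4.12 (cv2) and the standard library are available. Lean on these libraries where they do the work, as an engineer would, in place of code of your own. Each camera call takes 0.05 s, during which the arm holds its last target.

TASK

Turn the vial carousel by gently pushing one or more of its blue posts with the outside of a finger until the vial with the red cap stands squarely in front of the reader's window, in line with the red marks, and only then press the green start button fully down and let it up again. Do not take hold of anything or touch the vials: they stay standing in their cups, and the other things on the bench stay where they are.

Things in the scene. Friction and masses are not known exactly. Their poses are not given: they have to be found in the camera images.
- reader: fixed white reader base; origin on the bench under the carousel's axis. Its +x points from that axis to the reading head, a white box 74 mm wide, 114 mm high, 150 to 203 mm from the axis, with a dark window facing the axis and a red mark on top. Round foot 176 mm across, 14 mm high; a tongue 70 mm wide, 10 mm high, with a red mark along it, runs to the head
- reading_spot (a point): the point in front of the window, on the line of the red marks, 60 mm from the carousel's axis and 55 mm above the bench, where the middle of a vial stands when it can be read
- carousel: grey disc 168 mm across, top 28 mm above the bench; turns either way, without stop or clicks, about its z axis; origin on that axis, 14 mm above the bench. Drags (1 to 2 N at a post), never springs back or coasts. Four black cups (22 mm high, 60 mm from the axis) at 0, 90, 180, 270 degrees; four steel arms, 22 mm above the bench, at 45, 135, 225, 315, each with an upright blue post at its end
- post_a (a point): centre of the top of the blue post of the arm at 45 degrees: 115 mm from the carousel's axis, post 14 mm in diameter, from 20 mm to 70 mm above the bench, smooth and slippery, free on all sides above the arm
- post_b (a point): centre of the top of the blue post of the arm at 135 degrees: 115 mm from the carousel's axis, post 14 mm in diameter, from 20 mm to 70 mm above the bench, smooth and slippery, free on all sides above the arm
- post_c (a point): centre of the top of the blue post of the arm at 225 degrees: 115 mm from the carousel's axis, post 14 mm in diameter, from 20 mm to 70 mm above the bench, smooth and slippery, free on all sides above the arm
- post_d (a point): centre of the top of the blue post of the arm at 315 degrees: 115 mm from the carousel's axis, post 14 mm in diameter, from 20 mm to 70 mm above the bench, smooth and slippery, free on all sides above the arm
- red_vial: loose amber glass vial with a red cap, 22 mm in diameter, 54 mm high, about 30 g, standing in one of the carousel's cups with 1.5 mm of play; origin at the centre of its underside (30 mm above the bench; its top is at 84 mm). Which vial is in which cup varies
- white_vial: loose amber glass vial with a white cap, 22 mm in diameter, 54 mm high, about 30 g, standing in one of the carousel's cups with 1.5 mm of play; origin at the centre of its underside (30 mm above the bench; its top is at 84 mm). Which vial is in which cup varies
- green_vial: loose amber glass vial with a green cap, 22 mm in diameter, 54 mm high, about 30 g, standing in one of the carousel's cups with 1.5 mm of play; origin at the centre of its underside (30 mm above the bench; its top is at 84 mm). Which vial is in which cup varies
- yellow_vial: loose amber glass vial with a yellow cap, 22 mm in diameter, 54 mm high, about 30 g, standing in one of the carousel's cups with 1.5 mm of play; origin at the centre of its underside (30 mm above the bench; its top is at 84 mm). Which vial is in which cup varies
- start_button (a joint): travel of the green start button: 0 up, 0.006 m fully pressed; springs back; about 4 N when fully down; it counts as pressed from 0.004 m
- start_button_top (a point): centre of the top of the green button (32 mm in diameter), which stands in a grey housing fixed to the bench, left or right of the reader; pressed straight down
- beaker: loose glass beaker, 70 mm across, 85 mm high, left or right of the reader, opposite the start button; origin at the centre of its underside; to be left alone
- bottle: loose white bottle with a red cap, 68 mm across, 170 mm high; origin at the centre of its underside; to be left alone
- jar: loose clear jar with an orange lid, 52 mm across, 60 mm high; origin at the centre of its underside; to be left alone
- dish: loose glass dish, 90 mm across, 16 mm high; origin at the centre of its underside; to be left alone
- pipette: loose white and blue hand pipette lying along its x axis, about 240 mm long, 34 mm high; origin at the centre of its underside; to be left alone
There are look-alikes about, which are no part of the job. There is more than one size of the part that bears start_button; the job needs the smallest. Leave any purple look-alike of the red_vial alone.

How it is judged:
By the outcome, as a careful person would: the job done as asked, in the order asked, and still so for the second after the job is handed in, with the robot touching nothing.
It also fails if it takes over 54 s, if anything falls off the work surface, if the arm or the gripper's body presses on something with over 40 N, if the wrist force passes 120 N, or if a joint passes its speed limit or range.

## Working session

There is one attempt and no reset: what is moved stays moved. The work goes in short steps, each a Python script; the robot and the scene stay as the last script left them, time stands still between calls to the robot, and variables do not carry over. Pictures are saved under pics/ and viewed, and the job is handed in when it is done.

```bash
mkdir -p pics; ls; python3 - <<'E'
from bench import *
import cv2
for n in("side","top"):
    im=capture(n); cv2.imwrite(f"pics/{n}0.png",im[:,:,::-1]); c=camera_info(n); print(n,c)
s=read_state();print(s["time_s"],s["tcp_pos"],s["tcp_rot"],s["gripper_width"])
E
```

```text
pics
side {'K': array([[458.75535933,   0.        , 322.07764433],
       [  0.        , 458.75535933, 199.25530163],
       [  0.        ,   0.        ,   1.        ]]), 'dist': array([-0.01061498,  0.        ,  0.        ,  0.        ,  0.        ]), 'world_from_camera': array([[-9.26642514e-01,  2.47510459e-01, -2.82970360e-01,
         1.90329104e+02],
       [-3.75607773e-01, -5.77717944e-01,  7.24679777e-01,
         9.02437057e+02],
       [ 1.58887701e-02,  7.77804956e-01,  6.28304860e-01,
         8.96052264e+02],
       [ 0.00000000e+00,  0.00000000e+00,  0.00000000e+00,
         1.00000000e+00]])}
top {'K': array([[363.65090058,   0.        , 308.94164586],
       [  0.        , 363.65090058, 202.44600684],
       [  0.        ,   0.        ,   1.        ]]), 'dist': array([0.00776422, 0.        , 0.        , 0.        , 0.        ]), 'world_from_camera': array([[ 2.73007187e-02,  9.93812450e-01, -1.07663763e-01,
         4.28592460e+02],
       [-9.99579440e-01,  2.81941556e-02,  6.78469472e-03,
        -5.01998824e+01],
       [ 9.77820297e-03,  1.07433257e-01,  9.94164213e-01,
         1.13407019e+03],
       [ 0.00000000e+00,  0.00000000e+00,  0.00000000e+00,
         1.00000000e+00]])}
0.1 [ 194.8543677  -567.17796412  247.6006726 ] [-3.09751564e+00 -5.17073002e-01 -1.06922920e-04] 85.03415509743445
```

View pics/side0.png

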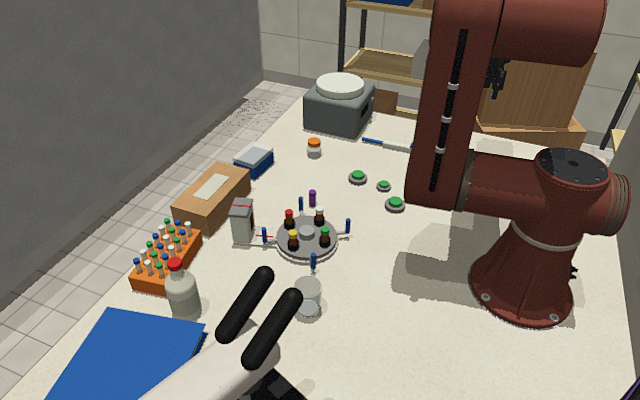

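View pics/top0.png

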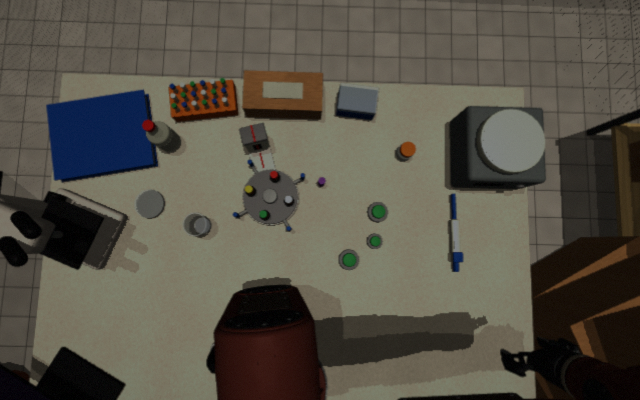

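The top view shows the carousel hub near (270,197) and the reading head near (254,138). The red cap is at (274,176), and a purple look-alike stands on the bench at (321,182). There are three green buttons at (377,212), (374,241) and (348,259); the middle one is the smallest. Next I'll localise these.

```bash
cat > h.py <<'E'
from bench import *
import cv2, numpy as np
def ray(n,uv):
    c=camera_info(n);K=c["K"];T=c["world_from_camera"]
    p=cv2.undistortPoints(np.array([[uv]],float),K,c["dist"])[0,0]
    d=T[:3,:3]@np.array([p[0],-p[1],-1]);return T[:3,3],d/np.linalg.norm(d)
def atz(n,uv,z):
    o,d=ray(n,uv);return o+d*(z-o[2])/d[2]
def tri(a,b):
    o1,d1=ray("top",a);o2,d2=ray("side",b)
    t=np.linalg.lstsq(np.c_[d1,-d2],o2-o1,rcond=None)[0]
    p,q=o1+t[0]*d1,o2+t[1]*d2
    return (p+q)/2,np.linalg.norm(p-q)
def proj(n,P):
    c=camera_info(n);T=np.linalg.inv(c["world_from_camera"]);p=T[:3,:3]@np.array(P,float)+T[:3,3]
    return cv2.projectPoints(np.array([[p[0],-p[1],-p[2]]]),np.zeros(3),np.zeros(3),c["K"],c["dist"])[0].ravel()
def crop(n,im,x0,y0,x1,y1,f,name):
    cv2.imwrite(f"pics/{name}.png",cv2.resize(im[y0:y1,x0:x1,::-1],None,fx=f,fy=f,interpolation=cv2.INTER_CUBIC))
E
python3 - <<'E'
from h import *
t=capture("top");s=capture("side")
crop("top",t,220,110,400,280,4,"tc");crop("side",s,220,130,420,330,3,"sc")
for name in("carousel","post_a","red_vial","start_button","start_button_top","reader","beaker"):
    for n in("top","side"):
        for r in trace(name,n):
            y,x=np.nonzero(r["region"]);print(name,n,round(r["p"],2),r["extent"],x.mean().round(1),y.mean().round(1),len(x))
E
```

```text
carousel top 0.77 [233.2, 161.1, 305.8, 233.6] 269.9 196.7 2295
carousel top 0.33 [281.9, 199.5, 291.7, 205.2] 287.7 199.9 52
carousel side 0.62 [259.8, 195.2, 353.5, 270.4] 306.2 236.9 2264
carousel side 0.56 [229.1, 197.2, 340.1, 264.4] 258.3 230.7 1663
post_a top 0.57 [230.8, 157.3, 305.7, 233.3] 269.8 196.1 2324
post_a side 0.97 [260.7, 199.1, 351.9, 270.8] 306.6 237.1 2241
red_vial top 0.55 [268.0, 169.9, 278.9, 182.1] 273.4 175.0 59
red_vial top 0.54 [317.4, 176.8, 321.9, 184.5] 320.8 182.1 52
red_vial side 0.59 [308.0, 191.4, 316.1, 206.7] 312.5 197.8 133
start_button top 0.71 [234.7, 156.6, 303.0, 231.5] 268.8 196.4 2249
start_button top 0.64 [339.4, 253.6, 355.0, 267.2] 349.0 259.4 132
start_button top 0.57 [372.3, 233.9, 379.0, 245.6] 374.5 240.5 92
start_button top 0.54 [373.5, 206.4, 382.1, 216.2] 377.4 211.1 144
start_button side 0.66 [354.9, 168.7, 364.0, 180.6] 357.7 174.8 105
start_button side 0.43 [390.4, 196.4, 402.3, 207.6] 395.4 201.7 133
start_button_top top 0.59 [340.6, 253.2, 353.9, 264.1] 348.3 259.1 139
start_button_top top 0.59 [371.8, 205.9, 385.9, 220.5] 377.4 211.2 144
start_button_top top 0.47 [269.0, 170.9, 281.3, 182.6] 273.3 175.1 67
start_button_top side 0.58 [392.0, 193.9, 401.6, 210.2] 395.6 201.4 104
start_button_top side 0.42 [383.8, 184.1, 389.6, 188.1] 383.2 184.0 42
beaker side 0.96 [289.9, 278.5, 325.4, 320.8] 309.3 294.8 942
```

View pics/tc.png

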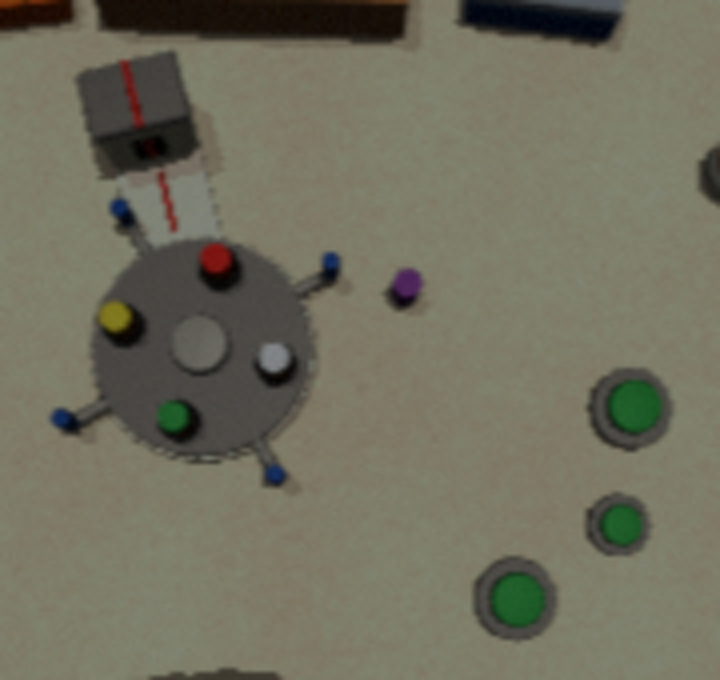

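View pics/sc.png

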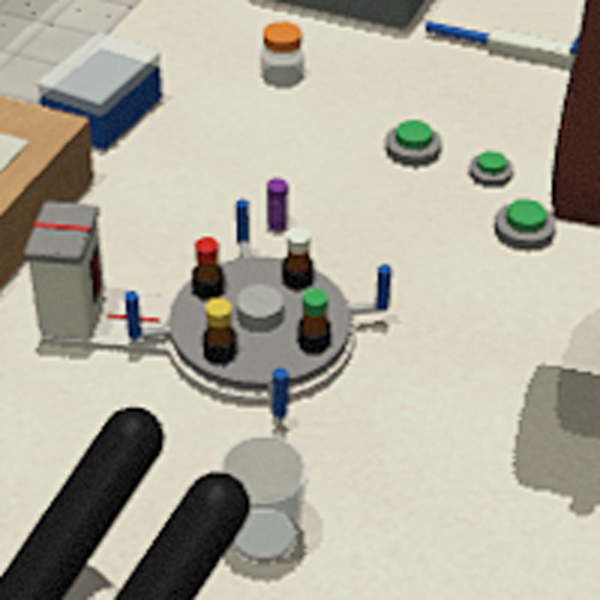

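```bash
python3 - <<'E'
from h import *
T=lambda x,y:((x-1.5)/4+220,(y-1.5)/4+110)
S=lambda x,y:((x-1)/3+220,(y-1)/3+130)
L={"pNW":((120,207),(132,295)),"pNE":((331,260),(243,203)),"pSW":((62,418),(280,373)),"pSE":((275,473),(384,269)),
"red":((216,258),(207,242)),"white":((273,355),(299,234)),"green":((173,414),(315,294)),"yellow":((114,316),(219,304)),
"btn":((623,523),(492,159)),"btnbig1":((635,405),(413,130)),"btnbig2":((518,599),(527,211)),"purple":((408,281),(278,183))}
R={}
for k,(a,b) in L.items():
    p,e=tri(T(*a),S(*b));R[k]=p
    z={"p":70,"r":84,"w":84,"g":84,"y":84}.get(k[0],30)
    print(k,p.round(1),e.round(1),atz("top",T(*a),z).round(1)[:2],atz("side",S(*b),z).round(1)[:2])
P=np.array([R[k] for k in("pNW","pNE","pSE","pSW")]);c=P.mean(0);print("c",c)
V=np.array([R[k] for k in("red","white","green","yellow")]);print("cv",V.mean(0))
for k in R:
    d=R[k]-c;print(k,np.hypot(*d[:2]).round(1),np.degrees(np.arctan2(d[1],d[0])).round(1))
m=[atz("top",T(*q),z) for q,z in [((126,63),114),((138,125),114),((161,173),10),((174,230),10)]]
for q in m:
    d=q-c;print("mark",q.round(1),np.hypot(*d[:2]),np.degrees(np.arctan2(d[1],d[0])))
m=[atz("side",S(*q),z) for q,z in [((35,225),114),((90,228),114),((110,317),10),((158,320),10)]]
for q in m:
    d=q-c;print("marks",q.round(1),np.hypot(*d[:2]),np.degrees(np.arctan2(d[1],d[0])))
print([proj("top",(600,0,z)) for z in (0,)])
E
```

```text
pNW [660.9 122.1  68.8] 2.0 [661.6 122.2] [659.2 123.1]
pNE [625.  -36.2  68.2] 3.3 [626.3 -35.7] [622.3 -34.2]
pSW [503.  157.9  67.4] 1.1 [503.3 157.5] [501.5 160.1]
pSE [467.    0.5  67.7] 1.2 [467.5   0.5] [465.6   2.8]
red [621.8  47.9  85.4] 1.3 [622.7  48.2] [621.9  46.4]
white [550.7   3.7  84.4] 3.5 [552.5   4.2] [549.2   3. ]
green [506.1  74.4  85.4] 2.6 [507.5  74.9] [505.4  72.8]
yellow [576.5 120.   86.8] 1.7 [577.7 120.7] [577.  117.2]
btn [ 437.2 -264.1   19.3] 2.8 [ 438.5 -261.7] [ 432.9 -250.3]
btnbig1 [ 528.  -271.    26.9] 1.2 [ 528.3 -270.2] [ 526.2 -267. ]
btnbig2 [ 378.1 -183.9   26.6] 2.6 [ 379.6 -183.2] [ 376.2 -180.1]
purple [613.1 -94.3  54.6] 3.4 [612.2 -93.2] [603.7 -76.2]
c [563.97884233  61.07563502  68.02732119]
cv [563.79405457  61.48846289  85.49736825]
pNW 114.6 32.2
pNE 114.8 -57.9
pSW 114.4 122.2
pSE 114.4 -148.0
red 59.3 -12.8
white 58.9 -103.0
green 59.4 167.0
yellow 60.2 78.0
btn 349.0 -111.3
btnbig1 334.0 -96.2
btnbig2 307.5 -127.2
purple 163.0 -72.4
mark [757.6 115.5 114. ] 201.14125347216765 15.691203934435617
mark [712.2 104.9 114. ] 154.5487387982858 16.46615783876393
mark [703.  100.9  10. ] 144.59450285778294 16.00751656191427
mark [657.7  88.9  10. ] 97.734868797579 16.526781196893058
marks [756.1 116.8 114. ] 200.00606647275055 16.188448252285053
marks [709.3 101.4 114. ] 150.78665218150772 15.493336505288843
marks [698.  101.4  10. ] 139.9337126178962 16.751262775660567
marks [655.1  87.6  10. ] 94.89700044673775 16.20837823968763
[array([290.97749885, 186.59703369])]
```

```bash
cat >> h.py <<'E'
from scipy.spatial.transform import Rotation as Ro
C=np.array([564.,61.2])
def down(yaw): return (Ro.from_euler("z",yaw,degrees=True)*Ro.from_euler("x",180,degrees=True)).as_rotvec()
def tool(phi,gap,z):
    a=np.radians(phi);t=np.array([-np.sin(a),np.cos(a)])
    p=C+115*np.array([np.cos(a),np.sin(a)])-t*(21.5+gap)
    return [p[0],p[1],z]
E
python3 - <<'E'
from h import *
print("beaker",atz("side",(308,312),0),atz("top",(202,230),0), np.hypot(*(atz("side",(308,312),0)[:2]-C)))
from h import read_state
print(read_state()["joint_pos"])
for yaw in(32,-148,-58,122):
    for phi in(-148,-119):
        y=yaw+phi+148
        q=solve_ik(tool(phi,15,57),down(y));print(yaw,phi,tool(phi,15,57),None if q is None else np.round(q,2))
E
```

```text
beaker [464.09918338 278.45485      0.        ] [456.11366014 271.14914758   0.        ] 239.12307084520893
[-1.45771229e+00  1.04081546e-01  9.73145783e-02  1.56387964e+00
  1.29538599e-05  1.35311419e+00]
32 -148 [np.float64(447.13241579749905), np.float64(31.21304012289099), 57] [-0.22 -0.32 -0.65  1.24  0.    2.36]
32 -119 [np.float64(476.32327436108335), np.float64(-21.68571518203922), 57] [-0.32 -0.22 -0.57  1.23  0.    1.76]
-148 -148 [np.float64(447.13241579749905), np.float64(31.21304012289099), 57] [-0.22 -0.32 -0.65  1.24  0.   -0.78]
-148 -119 [np.float64(476.32327436108335), np.float64(-21.68571518203922), 57] [-0.32 -0.22 -0.57  1.23  0.   -1.39]
-58 -148 [np.float64(447.13241579749905), np.float64(31.21304012289099), 57] [-0.22 -0.32 -0.65  1.24  0.   -2.35]
-58 -119 [np.float64(476.32327436108335), np.float64(-21.68571518203922), 57] [-0.32 -0.22 -0.57  1.23 -0.   -2.96]
122 -148 [np.float64(447.13241579749905), np.float64(31.21304012289099), 57] [-0.22 -0.32 -0.65  1.24  0.    0.79]
122 -119 [np.float64(476.32327436108335), np.float64(-21.68571518203922), 57] [-0.32 -0.22 -0.57  1.23  0.    0.19]
```

```bash
python3 - <<'E'
from h import *
grab()
p=tool(-148,15,57)
move_pose([p[0],p[1],200],down(32))
move_l(p,rate=120)
s=read_state();print(s["time_s"],s["tcp_pos"],p,s["gripper_width"],s["force"])
im=capture("side");crop("side",im,200,130,420,330,3,"s1")
im=capture("top");crop("top",im,200,110,360,270,4,"t1")
E
```

```text
5.3333 [447.68776706  31.09884396  57.76869367] [np.float64(447.13241579749905), np.float64(31.21304012289099), 57] 0.15346882765748085 [-0.80370618  0.57990443 -0.07780571]
```

View pics/s1.png

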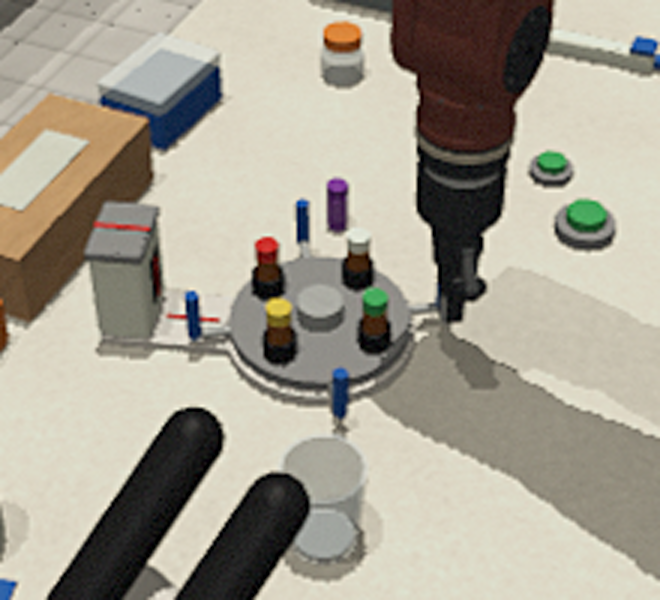

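View pics/t1.png

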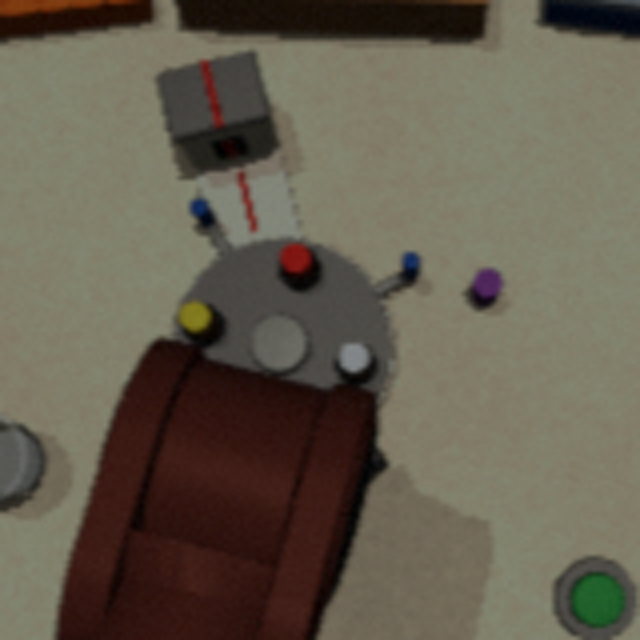

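The finger stands beside the near post at side-crop (450,300), and the carousel hasn't moved. Now I'll push along the arc, stopping short of the target.

```bash
python3 - <<'E'
from h import *
for phi,g in [(-148,5)]+[(p,0) for p in np.arange(-147,-121.9,2.5)]:
    move_l(tool(phi,g,57),rate=40,ori=down(180+phi))
    s=read_state();print(round(s["time_s"],2),phi,np.round(s["force"],1),(np.array(s["tcp_pos"])-tool(phi,g,57)).round(1))
im=capture("side");crop("side",im,200,130,420,330,3,"s2")
im=capture("top");crop("top",im,200,110,360,270,4,"t2")
E
```

```text
5.83 -148 [0.1 0.4 0.1] [ 0.1 -0.3  0. ]
6.16 -147.0 [-0.3  0.4 -0.6] [ 0.  -0.1 -0. ]
6.43 -144.5 [-0.6 -0.2 -0.4] [-0.  0. -0.]
6.71 -142.0 [-0.2 -0.3  0.2] [-0.   0.1  0. ]
6.98 -139.5 [-0.1  0.2 -0.2] [-0.1  0.1 -0. ]
7.26 -137.0 [0.5 0.9 0.5] [-0.   0.1  0. ]
7.53 -134.5 [-0.5 -0.4 -0. ] [-0.1  0.1 -0. ]
7.81 -132.0 [-0.1  0.5 -0.2] [-0.   0.1  0. ]
8.08 -129.5 [-0.1 -1.  -0.4] [-0.1  0.1 -0. ]
8.36 -127.0 [-0.6 -0.4 -0.4] [-0.1  0.1 -0. ]
8.63 -124.5 [-0.7 -0.4  1. ] [-0.1  0.1 -0. ]
8.91 -122.0 [-0.5  0.1  0.2] [-0.1  0.1  0. ]
```

View pics/s2.png

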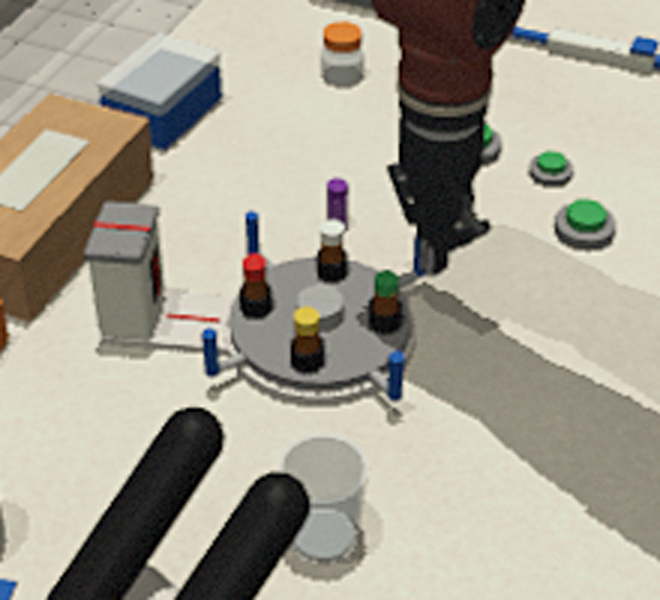

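View pics/t2.png

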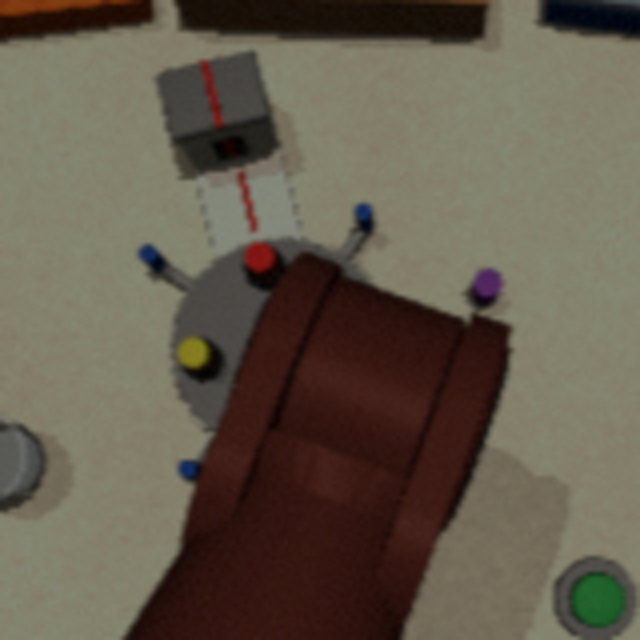

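```bash
python3 - <<'E'
from h import *
T=lambda x,y:((x-1.5)/4+200,(y-1.5)/4+110)
S=lambda x,y:((x-1)/3+200,(y-1)/3+130)
for k,a,b in [("pNW",(149,252),(209,333)),("pNE",(364,211),(252,215)),("pSW",(187,466),(397,354)),("red",(260,255),(255,261)),("yel",(193,350),(306,313))]:
    p,e=tri(T(*a),S(*b));d=p[:2]-C;print(k,p.round(1),e.round(1),np.hypot(*d).round(1),np.degrees(np.arctan2(d[1],d[0])).round(1))
E
```

```text
pNW [625.8 158.4  67.9] 2.5 115.2 57.6
pNE [661.3   0.   68.7] 2.4 114.9 -32.2
pSW [467.3 122.4  71.2] 3.8 114.4 147.7
red [622.5  74.1  83.6] 3.5 59.9 12.4
yel [551.5 119.8  85.3] 2.3 59.9 102.0
```

```bash
python3 - <<'E'
from h import *
for phi,g in [(-120,0),(-118.6,0),(-118.6,18)]:
    move_l(tool(phi,g,57),rate=30,ori=down(180+phi))
p=tool(-118.6,18,200);move_l(p,rate=200)
p=[437,-264,150];move_pose(p,down(61.4))
s=read_state();print(s["time_s"],s["tcp_pos"])
im=capture("side");crop("side",im,220,170,360,290,5,"s3")
im=capture("top");crop("top",im,220,110,330,240,5,"t3")
E
```

```text
12.1417 [ 437.17379045 -263.04509141  149.85288306]
```

View pics/s3.png

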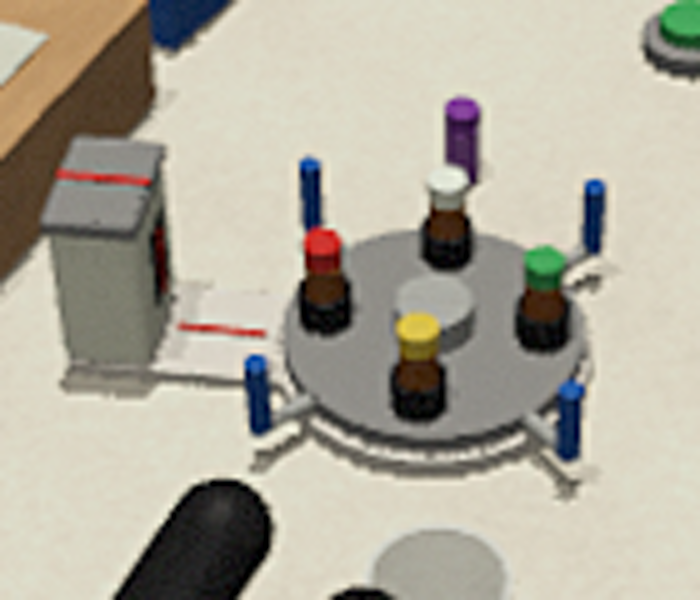

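View pics/t3.png

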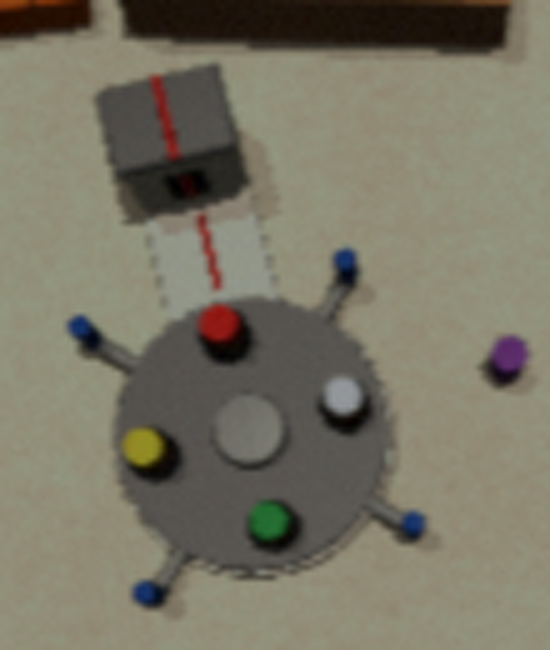

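```bash
python3 - <<'E'
from h import *
T=lambda x,y:((x-2)/5+220,(y-2)/5+110)
S=lambda x,y:((x-2)/5+220,(y-2)/5+170)
L={"pNW":((80,325),(257,361)),"pNE":((346,258),(311,163)),"pSW":((148,592),(571,387)),"pSE":((413,522),(595,186)),
"red":((218,319),(322,236)),"white":((342,391),(448,174)),"green":((269,515),(545,254)),"yellow":((143,441),(418,320))}
R={k:tri(T(*a),S(*b))[0] for k,(a,b) in L.items()}
Rt={k:atz("top",T(*a),70 if k[0]=="p" else 84) for k,(a,b) in L.items()}
Rs={k:atz("side",S(*b),70 if k[0]=="p" else 84) for k,(a,b) in L.items()}
off={"pNW":45,"pNE":-45,"pSE":-135,"pSW":135,"red":0,"white":-90,"green":180,"yellow":90}
for nm,Q,mk in(("tri",R,None),("top",Rt,[atz("top",T(*q),z) for q,z in [((156,78),114),((174,157),114),((202,217),10),((217,289),10)]]),
  ("side",Rs,[atz("side",S(*q),z) for q,z in [((57,176),114),((150,182),114),((180,327),10),((265,333),10)]])):
    c=np.mean([Q[k] for k in Q],0)[:2]
    a={k:((np.degrees(np.arctan2(*(Q[k][:2]-c)[::-1]))-off[k]+180)%360-180).round(1) for k in Q}
    print(nm,c.round(1),a,np.mean(list(a.values())).round(2))
    if mk: print([((np.degrees(np.arctan2(*(m[:2]-c)[::-1]))).round(1)) for m in mk], "linedirs",[np.degrees(np.arctan2(*(mk[i][:2]-mk[i+1][:2])[::-1])).round(1) for i in(0,2)],np.degrees(np.arctan2(*(mk[0][:2]-mk[3][:2])[::-1])).round(1))
E
```

```text
tri [564.5  60.9] {'pNW': np.float64(16.4), 'pNE': np.float64(16.1), 'pSW': np.float64(16.9), 'pSE': np.float64(15.7), 'red': np.float64(16.5), 'white': np.float64(16.4), 'green': np.float64(16.7), 'yellow': np.float64(15.4)} 16.26
top [565.9  61.4] {'pNW': np.float64(16.5), 'pNE': np.float64(15.9), 'pSW': np.float64(17.4), 'pSE': np.float64(15.4), 'red': np.float64(16.6), 'white': np.float64(17.3), 'green': np.float64(16.7), 'yellow': np.float64(14.6)} 16.3
[np.float64(16.0), np.float64(16.3), np.float64(16.0), np.float64(17.0)] linedirs [np.float64(14.9), np.float64(13.9)] 15.0
side [563.2  60.4] {'pNW': np.float64(16.9), 'pNE': np.float64(16.7), 'pSW': np.float64(15.7), 'pSE': np.float64(15.1), 'red': np.float64(14.5), 'white': np.float64(16.1), 'green': np.float64(17.8), 'yellow': np.float64(15.6)} 16.05
[np.float64(16.5), np.float64(16.2), np.float64(16.5), np.float64(16.1)] linedirs [np.float64(17.4), np.float64(17.2)] 16.9
```

Carousel angle and mark line agree at about 16.2–16.3°. Next, the button.

```bash
python3 - <<'E'
from h import *
x,y=437.2,-264
move_l([x,y,46],rate=100)
hold(0.3);f0=np.mean([ (hold(0.02),read_state()["force"])[1] for _ in range(8)],0);print(f0)
z=46
while z>24:
    z-=1
    move_l([x,y,z],rate=30); hold(0.08)
    f=np.mean([ (hold(0.01),read_state()["force"])[1] for _ in range(4)],0)-f0
    s=read_state();print(z,s["tcp_pos"][2].round(2),f.round(1),round(s["time_s"],1))
    if f[2]>7: break
im=capture("side");crop("side",im,320,130,440,230,5,"s4")
E
```

```text
[0.23548509 0.31697857 0.09936213]
45 44.97 [-0.  -0.1  0.3] 14.2
44 43.98 [-0.  -0.5  0.1] 14.6
43 43.01 [-0.2 -0.5  0.1] 15.0
42 41.99 [ 0.1 -0.5  0.1] 15.3
41 41.0 [ 0.1 -0.6 -0.4] 15.7
40 39.98 [ 0.  -0.5  0. ] 16.1
39 39.08 [ 0.  -0.6  0.8] 16.4
38 38.1 [ 0.4 -0.8  1.2] 16.8
37 37.07 [ 0.  -1.1  1.4] 17.2
36 36.08 [ 0.5 -1.3  2.1] 17.5
35 35.06 [ 0.7 -1.1  2.7] 17.9
34 34.09 [ 0.5 -0.8  3.2] 18.3
33 33.05 [ 0.3 -0.9  4.3] 18.6
32 32.87 [-2.8  1.6 12.9] 19.0
```

View pics/s4.png

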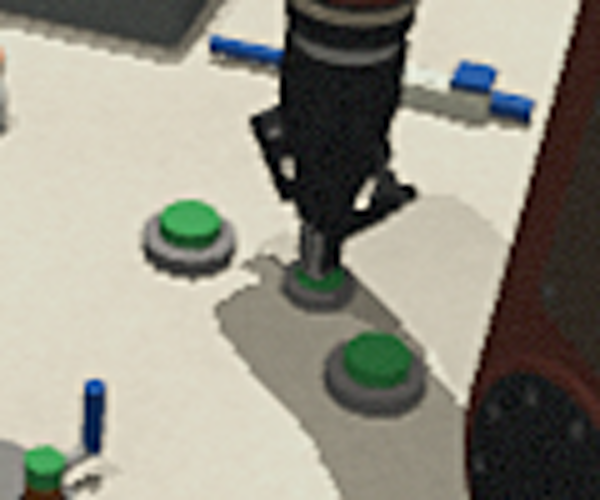

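The fingertip is on the smallest button. Force ramped to 4.3 N over about 6 mm and then met the hard stop, so it's fully pressed. Lifting off and rechecking.

```bash
python3 - <<'E'
from h import *
x,y=437.2,-264
move_l([x,y,50],rate=40); move_l([x,y,150],rate=150); hold(0.5)
s=read_state();print(s["time_s"],s["force"])
im=capture("side");crop("side",im,220,130,420,290,4,"s5")
im=capture("top");crop("top",im,220,110,400,270,4,"t5")
E
```

```text
20.9667 [ 1.32275271 -0.25707545  0.41176064]
```

View pics/s5.png

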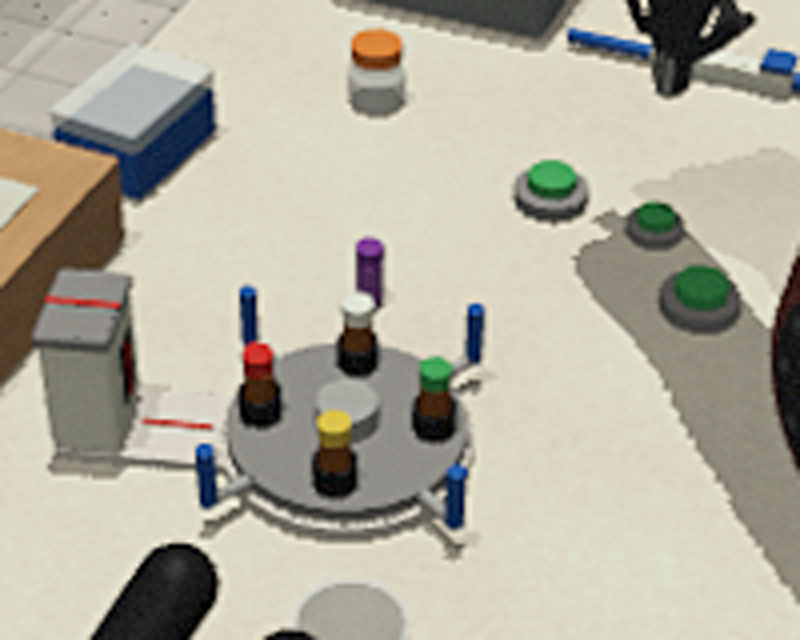

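View pics/t5.png

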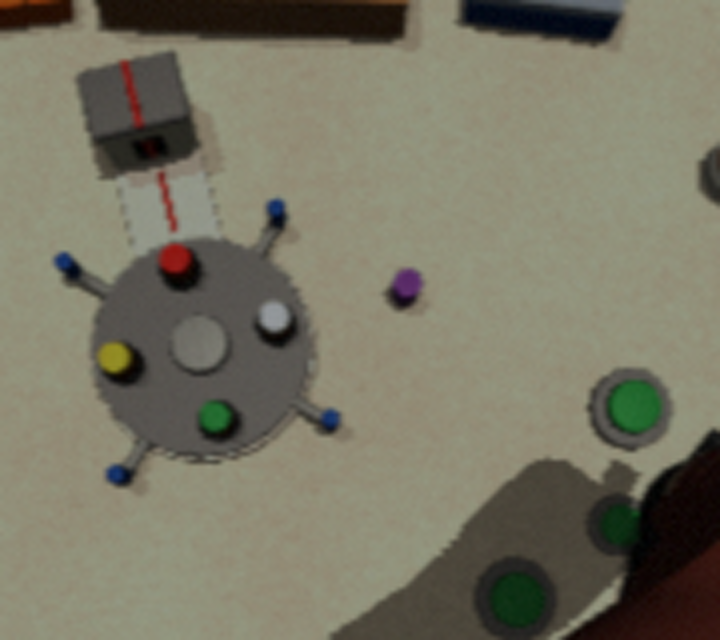

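The button is back up, the red cap at top-crop (176,258) is in line with the marks, all four vials are upright, and the gripper is clear.

```bash
python3 -c "
from bench import *
hand_in()"
```

```text
the job is handed in; nothing more can be done
```

The red-capped vial now stands in front of the reader's window, and the start button was pressed once after that. I handed the job in at about 21 s; no verdict was reported.

- **Carousel:** I closed the gripper and pushed one blue post about 29° along its arc with the outside of the finger, with no wrist-force reading above about 1 N. I then backed off and measured. The two-camera fit puts the carousel at 16.3° and the red marks lie at about 16.3°. The red vial alone read 14.5° to 16.6° depending on the view, which is within my picking error.
- **Button:** I pressed the smallest of the three green buttons straight down. The force rose to about 4.3 N over about 6 mm, then jumped to 12.9 N at the hard stop. I then let it up.
- **Last check:** The pictures showed the button up again, all four vials upright in their cups and the carousel still in line. The purple look-alike hadn't moved, and the gripper was clear at a TCP height of 150 mm. The bottle and dish were outside those last close-up pictures, and the beaker and pipette showed only in part, but the arm did not go near the bottle, dish or beaker. The trained networks mislabelled the carousel as the button once and did not report the smallest button reliably, so I picked its position by eye in both views.

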